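# Try a mounted block in the type-high gauge and set it in the chase

## Task

Check the mounted printing block for height in the type-high gauge: lay it flat on the gauge's bed, slide it endways under the go bar and on until you feel the no-go bar stop it, and press it lightly against that bar for about a second without ever forcing it. Then draw it out and set it in the chase, plate up, pushed gently and fully home between the side furniture against the head stick, and leave it lying there. Leave the spare quoin, the quoin key and the brayer where they are.

Things in the scene. Friction and masses are not known exactly. Their poses are not given: they have to be found in the camera images.
- block: Loose mounted printing block: dark wooden mount, thin grey metal plate with three florets on top; 100 x 45 x 23.3 mm high, 0.13 kg. Origin at the centre of its underside; x along its 100 mm length, y across its 45 mm width, z up through the plate. Both ends are alike: either may lead. Grip it across its width near the trailing end.
- gauge: Type-high gauge fixed to the table: smooth steel bed 12 mm above the table, bridge (57 mm high, screws to 66) on two cheeks over its far end. Origin at table level on the bed's middle line; x is the way the block is pushed, y left, z up. Bed x -97 to 83, y -32 to 32 mm. Cheeks at x 4 to 82 mm, 68 mm apart. All rigid: over 12 N of block against a bar is forcing, under 3 N is no test.
- go_mouth (a point): Point of the gauge on the bed's surface, midway between the cheeks, under the front face of the go bar; axes as the gauge. The go bar runs across from x 0 to 10 mm here, its underside 24.8 mm above the bed (1.5 mm over a block lying flat). The no-go bar, 20.8 mm above the bed, stops the block: its front face is anywhere from x 24 to 54 mm, not measured, to be found by feel.
- chase: Iron chase fixed on the table: frame 250 (x) x 296 (y) x 15 mm, bars 15 mm wide, open below. Origin at table level amid its length, on the opening's midline; x to its head, y left, z up. Head stick's face at x 80 mm; wooden side furniture 17 mm high from x 20 to 80 mm leaves an opening 48 mm wide (y -24 to 24). Foot bar's inner face x -110 mm. All rigid: over 25 N is forcing.
- chase_home (a point): Point on the table in the chase's opening where the middle of the block's underside lies when it is home (leading end against the head stick, chase x = 30 mm, y = 0); axes as the chase. The trailing 40 mm of the block then stand clear of the side furniture, with free room for fingers.
- spare_quoin: Loose steel quoin, 18 x 53 x 18 mm, inside the chase at its left foot corner, to be left alone. Origin at the centre of its underside.
- quoin_key: Loose T-shaped steel quoin key, 70 x 105 x 10 mm, on the table between gauge and chase, to be left alone. Origin at the centre of its underside.
- brayer: Loose hand roller with a wooden handle, 110 x 179 x 33 mm, on the table right of the gauge, to be left alone. Origin at the centre of its underside.
There are look-alikes about, which are no part of the job. Of the things that look like the block, the largest one is meant.

How it is judged:
By the outcome, as a careful person would: the job done as asked, in the order asked, and still so for the second after the job is handed in, with the robot touching nothing.
It also fails if it takes over 72 s, if anything falls off the work surface, if the arm or the gripper's body presses on something with over 40 N, if the wrist force passes 120 N, or if a joint passes its speed limit or range.

## Robot

A 6-joint arm with a two-finger parallel gripper is mounted at the origin on a cart in front of the work surface, level with it; the furniture and walls round the work are solid. World frame = base frame: x ahead of the robot, y to its left, z up, the work surface at z = 0. Lengths are in m, angles in degrees, forces in N, time in s.
With the tool pointing down it reaches from about 0.425 to 0.925 m from the base axis. Payload 12.5 kg.
Tool frame: the origin (TCP) lies at the very end of the fingers, on their centre line; the grasp point (between the pads) lies 19 mm behind it; z points along the fingers, y is the line along which they close (so a half turn about z gives the same grasp; the last joint's range is limited). The gripper opens to 85 mm and grips with 20 to 120 N. Pads are 22 mm wide; open, the fingers measure 114 mm over their backs; the gripper's body (76 mm by 85 mm) begins 54 mm behind the grasp point. The pads swing forward as they close: fully open they stand 13 mm farther back than shut.
Start: joints at [-82.769, 28.126, 89.318, -0, 62.55, -6.05], TCP at [0.144, -0.608, 0.207] pointing down, gripper open.
Joint ranges: [-177.58, 177.58], [-47.91, 125.51], [2.72, 160], [-65.01, 245.01], [3.68, 167.84], [-153.87, 153.87]. Speed limits (degrees/s): [127.2, 127.2, 159.86, 180, 180, 180].

## Interface

Orientations are given as a 3x3 rotation matrix whose columns are the frame's x, y, z axes.
In Python, from station import robot gives the robot as it stands. The module is installed in compiled form; this text tells all that it offers.
- The arm moves only by the tool play_rows, never from a script. Its argument "deltas" is a list of rows, each a list of 7 numbers: the turn, a rotation vector about the tool's x, y, z in units of 6 degrees (1.0 is 6 degrees), then the shift along the tool's x, y, z in units of 50 mm (1.0 is 50 mm), then the closure, from 0 (fully open) to 1 (shut). A call has 1 to 20 rows; each row is the pose to reach, as a shift and turn from the pose commanded when the call began, along the tool's axes at that moment; what a row does not reach only later rows make up. A row lasts 1/8 s, in which the tool goes at most 62.5 mm and 10.7 degrees, less where a joint would pass 70% of its speed; a pose out of reach is approached as far as the arm can. A call with a gripper value outside its range is refused whole. The fingers move at their own pace and stop on an object; "newtons" is the grip in N (left out, the last holds). Time passes only in rows, so rows that repeat a pose let the fingers close. It gives the time, the measured TCP pose, the force, the opening and the grip force at its end, in the units of the state.
- robot.get_obs(): the state, without advancing time (a new reading comes with each control period).
- robot.read_camera(name): name is "side" or "top"; returns (picture, depth): 480x640x3 uint8, red, green, blue; 480x640 float32, m along the optical axis (not along the pixel's ray), 0 where there is no reading.
- robot.get_calibration(name): a dict with "camera_matrix" (3x3 intrinsics, pixels), "world_from_camera" (4x4, takes a point from camera to world coordinates). Camera axes: x right, y down, z forward; pixel columns grow to the right and rows downward; lengths in m; the calibration is good to about 2 mm. A picture is of the moment at which its call begins. get_calibration takes no time and is no camera call.
- robot.job_done(): hands the job in; it is judged then, once.
The state is a dict: "time": time; "q": joint angles; "qvel": joint speeds; "joint_efforts": joint torques, N m; "position": TCP position; "ee_rot": TCP orientation; "wrist_force": force on the tool from outside, world axes, zero at the start; "moment": the same for the moment, N m; "grip_width": finger opening in m; "grip_force": force on a finger pad.
Only numpy, scipy, OpenCV 4.12 (cv2) and the standard library are available. Lean on these libraries where they do the work, as an engineer would, in place of code of your own. Each camera call takes 0.05 s, during which the arm holds its last target. There are 200 camera calls.

## Working session

There is one attempt and no reset: what is moved stays moved. The work goes in short steps, Python scripts to look and compute and a tool call to move; the robot and the scene stay as the last step left them, time stands still between calls to the robot, and variables do not carry over. Pictures are saved under pics/ and viewed, at most 10 in all, crops included, and the job is handed in when it is done.

Besides the shell and the picture viewer there is one more tool, called after "Request:" as name([rows], argument=value, ...), one row to a line, values as JSON. play_rows: Moves the arm, as the interface text tells. Its arguments: {"type":"object","properties":{"deltas":{"type":"array"},"newtons":{"type":"number"}},"required":["deltas"]}

```bash
mkdir -p pics; cat > h.py <<'E'
import numpy as np, cv2
from station import robot
def shot(n):
    im,d=robot.read_camera(n); np.savez(f'/tmp/{n}.npz',im=im,d=d); return im,d
def cloud(n):
    z=np.load(f'/tmp/{n}.npz'); d=z['d']; c=robot.get_calibration(n); K=np.array(c['camera_matrix']);T=np.array(c['world_from_camera'])
    v,u=np.mgrid[:480,:640]; P=np.stack([(u-K[0,2])/K[0,0]*d,(v-K[1,2])/K[1,1]*d,d],-1)@T[:3,:3].T+T[:3,3]
    P[d==0]=np.nan
    return z['im'],P
E
python3 - <<'E'
from h import *
for n in('top','side'):
    im,d=shot(n); cv2.imwrite(f'pics/{n}0.png',im[...,::-1]); c=robot.get_calibration(n); print(n,c)
o=robot.get_obs(); print(o)
E
```

```text
top {'camera_matrix': array([[468.9740599 ,   0.        , 321.4296983 ],
       [  0.        , 468.9740599 , 236.20495356],
       [  0.        ,   0.        ,   1.        ]]), 'world_from_camera': array([[ 0.02702103, -0.99490998,  0.09707731,  0.37553129],
       [-0.99958794, -0.02595108,  0.01226766, -0.00438762],
       [-0.00968596, -0.09736879, -0.99520124,  1.31673375],
       [ 0.        ,  0.        ,  0.        ,  1.        ]])}
side {'camera_matrix': array([[449.42288539,   0.        , 323.90972125],
       [  0.        , 449.42288539, 243.21383802],
       [  0.        ,   0.        ,   1.        ]]), 'world_from_camera': array([[-0.99975647, -0.01803836, -0.01271276,  0.52861351],
       [ 0.00530345,  0.3627973 , -0.93185299,  1.1467452 ],
       [ 0.02142125, -0.93169348, -0.36261328,  0.49456224],
       [ 0.        ,  0.        ,  0.        ,  1.        ]])}
{'time': 0.1, 'q': array([-8.27691116e+01,  2.81595224e+01,  8.93458604e+01, -9.26002648e-04,
        6.25493303e+01, -6.05095818e+00]), 'qvel': array([-0.10021766, -0.13192844, -0.14599592,  0.02068976, -0.05405162,
        0.0297725 ]), 'joint_efforts': array([ 1.54297009e-03, -6.19451308e+01, -2.62025052e+01, -1.27348626e-04,
        2.90316406e-03,  8.68157002e-06]), 'position': array([ 0.14357357, -0.60806326,  0.20600354]), 'ee_rot': array([[ 9.73250005e-01,  2.29748580e-01, -1.34422603e-04],
       [ 2.29748603e-01, -9.73249549e-01,  9.45525215e-04],
       [ 8.64063369e-05, -9.51115825e-04, -9.99999544e-01]]), 'wrist_force': array([0.02090361, 0.28798416, 0.50268161]), 'moment': array([-0.03512906, -0.05339325,  0.00672701]), 'grip_force': 0.0, 'grip_width': 0.0850669788704956}
```

View pics/top0.png

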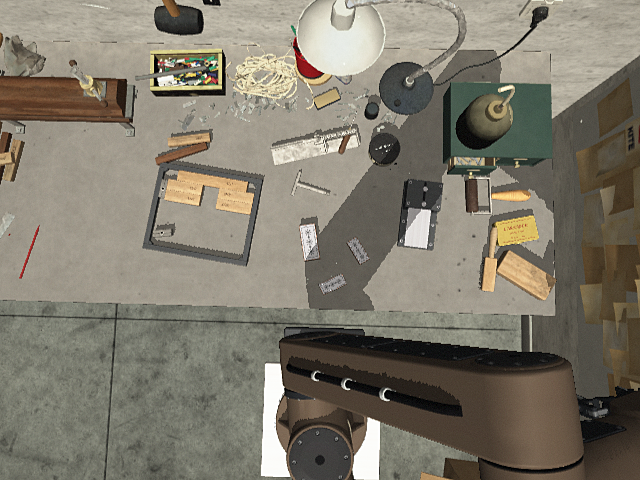

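View pics/side0.png

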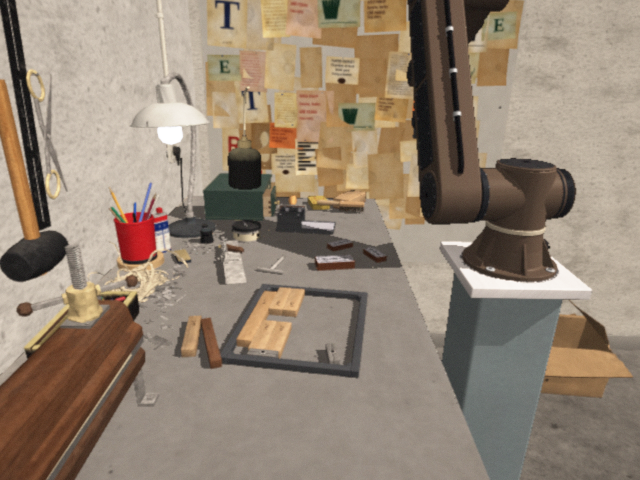

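The top view shows the block as the largest of three look-alikes at about (309,240). The gauge is at (420,213) with its bridge at the upper end. The chase is centred at about (205,213), with its head upwards and the slot opening at (211,205).

```bash
python3 - <<'E'
from h import *
im,P=cloud('top')
c=im[150:300,130:460,::-1]
a=cv2.resize(im[150:290,135:275,::-1],(560,560),interpolation=cv2.INTER_CUBIC)
b=cv2.resize(im[170:270,290:450,::-1],None,fx=5,fy=5,interpolation=cv2.INTER_CUBIC)
cv2.imwrite('pics/chase.png',a);cv2.imwrite('pics/gb.png',b)
# table height check
for uv in [(280,260),(400,290),(200,290),(280,190)]: print(uv,P[uv[1],uv[0]].round(4))
z=P[...,2]
def rect(u0,u1,v0,v1,zl,zh,name):
    m=np.zeros(z.shape,bool); m[v0:v1,u0:u1]=1; m&=(z>zl)&(z<zh)
    n,l,s,_=cv2.connectedComponentsWithStats(m.astype(np.uint8))
    for i in range(1,n):
        if s[i,4]>60:
            q=P[l==i]; r=cv2.minAreaRect((q[:,:2]*1000).astype(np.float32)); print(name,s[i],r,np.median(q[:,2]).round(4))
            print(cv2.boxPoints(r).round(0).tolist())
rect(290,375,210,300,.015,.035,'blk')
rect(390,450,170,260,.006,.02,'bed')
rect(390,450,170,260,.045,.075,'bridge')
rect(140,270,150,270,.008,.03,'chase')
E
```

```text
(280, 260) [ 4.338e-01  1.264e-01 -1.000e-04]
(400, 290) [ 0.3592 -0.2112 -0.0014]
(200, 290) [ 0.344   0.3476 -0.0013]
(280, 190) [6.331e-01 1.335e-01 5.000e-04]
blk [299 224  21  37 578] ((485.1346130371094, 45.412174224853516), (100.11097717285156, 44.83216857910156), 10.095181465148926) 0.0231
[[432.0, 59.0], [440.0, 15.0], [538.0, 32.0], [530.0, 76.0]]
blk [347 237  23  28 224] ((464.9987487792969, -90.24446105957031), (71.15895080566406, 32.38493347167969), 32.75014877319336) 0.0176
[[426.0, -96.0], [444.0, -123.0], [504.0, -85.0], [486.0, -57.0]]
blk [319 275  28  20 224] ((370.6239013671875, -21.746807098388672), (32.160247802734375, 70.63444519042969), 26.818700790405273) 0.0179
[[340.0, 3.0], [372.0, -61.0], [401.0, -46.0], [369.0, 17.0]]
bed [ 396  181   41   70 1421] ((568.6244506835938, -256.3525085449219), (106.06412506103516, 184.39376831054688), 83.80455780029297) 0.012
[[471.0, -299.0], [655.0, -319.0], [666.0, -214.0], [483.0, -194.0]]
bridge [ 405  179   38   33 1026] ((619.0236206054688, -263.5858154296875), (97.21148681640625, 79.2079849243164), 84.50519561767578) 0.0575
[[575.0, -308.0], [654.0, -316.0], [663.0, -219.0], [584.0, -211.0]]
chase [ 143  150  120  117 4693] ((586.6807861328125, 351.2279052734375), (312.8683776855469, 304.1817321777344), 81.59150695800781) 0.0159
[[413.0, 219.0], [714.0, 174.0], [760.0, 484.0], [459.0, 528.0]]
chase [153 229  20   9 129] ((500.4532165527344, 458.2328796386719), (18.01704978942871, 52.46700668334961), 7.349575519561768) 0.0163
[[488.0, 483.0], [495.0, 431.0], [513.0, 433.0], [506.0, 485.0]]
```

View pics/chase.png

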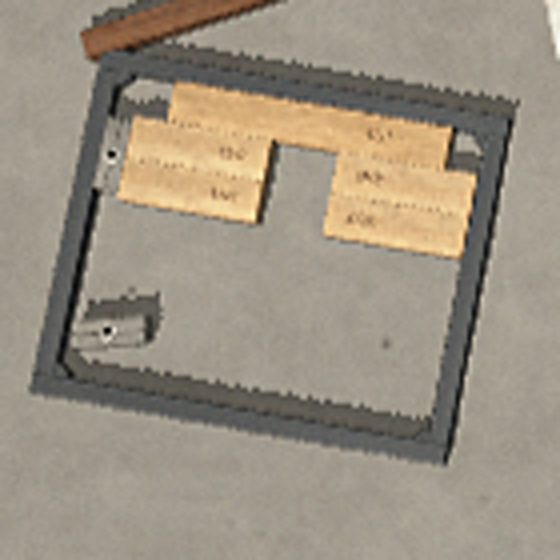

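View pics/gb.png

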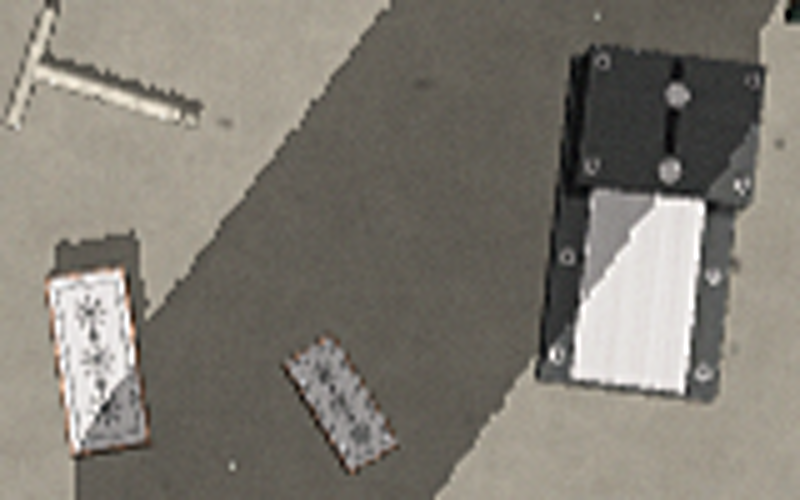

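The crops show a U-shaped furniture slot in the chase at about (270–335, 145–225), and the gauge's bright bed at (575–705, 190–390), with the bridge above it. I'll fit the lines precisely now.

```bash
cat >> h.py <<'E'
def onplane(n,uv,z):
    c=robot.get_calibration(n); K=np.array(c['camera_matrix']);T=np.array(c['world_from_camera'])
    r=np.c_[(np.array(uv,float)-K[:2,2])/[K[0,0],K[1,1]],np.ones(len(uv))]@T[:3,:3].T
    return T[:3,3]+r*((z-T[2,3])/r[:,2:])
def rectify(im,c,yaw,z,xr,yr,s=2000,n='top'):
    # metric view: rows = -local x , cols = -local y ; s px/m
    k=robot.get_calibration(n);K=np.array(k['camera_matrix']);T=np.array(k['world_from_camera'])
    xs=np.arange(xr[1],xr[0],-1/s);ys=np.arange(yr[1],yr[0],-1/s);X,Y=np.meshgrid(xs,ys,indexing='ij')
    a=np.radians(yaw);W=np.stack([c[0]+X*np.cos(a)-Y*np.sin(a),c[1]+X*np.sin(a)+Y*np.cos(a),0*X+z],-1)
    C=(W-T[:3,3])@T[:3,:3];u=C[...,0]/C[...,2]*K[0,0]+K[0,2];v=C[...,1]/C[...,2]*K[1,1]+K[1,2]
    return cv2.remap(im,u.astype(np.float32),v.astype(np.float32),cv2.INTER_CUBIC)
E
python3 - <<'E'
from h import *
im,P=cloud('top')
z=P[...,2]; hsv=cv2.cvtColor(im,cv2.COLOR_RGB2HSV)
# wood furniture by hue/sat
m=((hsv[...,1]>70)&(hsv[...,0]<25)&(hsv[...,2]>110)); m2=np.zeros_like(m); m2[165:217,160:258]=1; m&=m2
print(m.sum())
g=im.astype(float); wood=(g[...,0]-g[...,2])
# subpixel edges of slot: for rows scan crossing of (R-B) at half level
def cross(line,start,step,lvl):
    i=start
    while (line[i]<lvl): i+=step
    a,b=line[i-step],line[i]; return i-step+step*(lvl-a)/(b-a)
L=[];R=[]
for v in range(188,203):
    L.append((cross(wood[v],209,-1,50),v)) if v<202 else 0
    R.append((cross(wood[v],209,1,50),v))
H=[(u,cross(wood[:,u],200,-1,50)) for u in range(205,217)]
for n,e in(('L',L),('R',R),('H',H)):
    W=onplane('top',e,.017)[:,:2]*1000
    vx,vy,x,y=cv2.fitLine(W.astype(np.float32),cv2.DIST_HUBER,0,.01,.01).ravel()
    res=(W-[x,y])@[-vy,vx]; print(n,np.degrees(np.arctan2(vy,vx)).round(2),x,y,np.abs(res).max().round(2)); print(W[[0,-1]].round(1).tolist())
# bed: bright edges
gr=g.mean(-1)
def fit(e,zz,n):
    W=onplane('top',e,zz)[:,:2]*1000
    vx,vy,x,y=cv2.fitLine(W.astype(np.float32),cv2.DIST_HUBER,0,.01,.01).ravel(); print(n,np.degrees(np.arctan2(vy,vx)).round(2),x,y,np.abs((W-[x,y])@[-vy,vx]).max().round(2))
fit([(cross(-gr[v],425,1,-150),v) for v in range(214,244)],.012,'bedR')
fit([(cross(-gr[v],412,-1,-150),v) for v in range(232,244)],.012,'bedL')
fit([(u,cross(-gr[:,u],238,1,-(gr[238,u]+90)/2)) for u in range(408,424)],.012,'bedfront')
cv2.imwrite('pics/rect.png',rectify(im,(.586,.351),-8.5,.017,(-.15,.15),(-.18,.18))[...,::-1])
E
```

```text
2312
L -8.16 614.0096 354.3981 0.86
[[630.1, 352.2], [592.8, 356.9]]
R -7.63 616.9256 306.6201 0.71
[[631.2, 305.4], [591.2, 310.1]]
H 81.7 635.34863 327.96933 0.39
[[637.8, 343.9], [632.7, 312.6]]
bedR -5.41 522.97095 -286.3377 1.01
bedL -4.06 505.50287 -220.1215 0.92
bedfront 84.29 480.5654 -250.90718 1.21
```

View pics/rect.png

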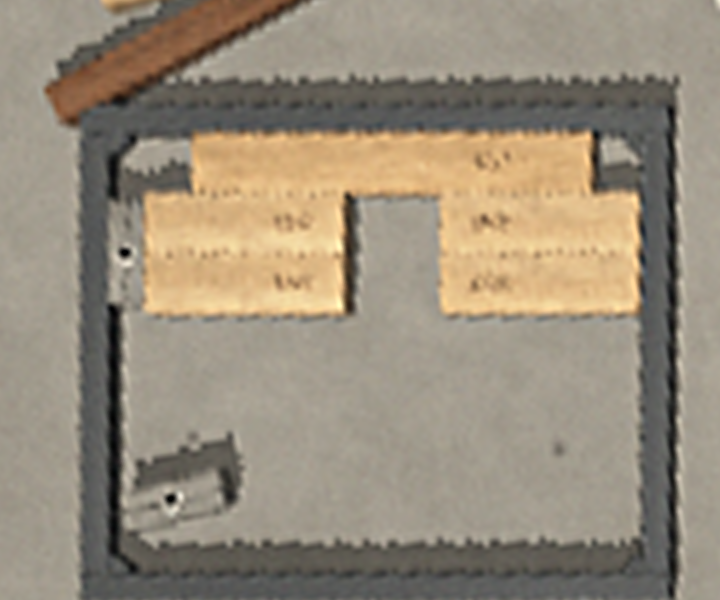

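```bash
cat >> h.py <<'E'
def go(*ts):
    """targets (x,y,z mm, yaw of tool y deg) -> delta rows from the measured pose, tool upright"""
    o=robot.get_obs();p=o['position']*1e3;R=o['ee_rot'];print('at',p.round(1),'yawy',np.degrees(np.arctan2(R[1,1],R[0,1])).round(2),'F',o['wrist_force'].round(1),o['time'])
    from scipy.spatial.transform import Rotation as Q
    for x,y,z,w in ts:
        a=np.radians(w);ty=np.array([np.cos(a),np.sin(a),0]);tz=np.array([0,0,-1.]);G=np.c_[np.cross(ty,tz),ty,tz]
        print((Q.from_matrix(R.T@G).as_rotvec(degrees=True)/6).round(2).tolist(),(R.T@(np.array([x,y,z])-p)/50).round(3).tolist())
E
python3 -c "
from h import *
go((400,-400,200,-79.9),(449.7,39.1,150,-79.9),(449.7,39.1,40,-79.9),(449.7,39.1,3,-79.9))"
```

```text
at [ 143.6 -608.1  206. ] yawy -76.72 F [0.  0.3 0.5] 0.1
[-0.01, -0.0, 0.53] [5.947, -2.872, 0.123]
[-0.01, -0.0, 0.53] [8.932, -11.189, 1.131]
[-0.01, -0.0, 0.53] [8.932, -11.187, 3.331]
[-0.01, -0.0, 0.53] [8.932, -11.187, 4.071]
```

Request:
play_rows([
  [0, 0, 0.2, 1.2, -0.6, 0.05, 0],
  [0, 0, 0.4, 2.4, -1.2, 0.1, 0],
  [0, 0, 0.53, 3.6, -1.8, 0.12, 0],
  [0, 0, 0.53, 4.8, -2.4, 0.12, 0],
  [0, 0, 0.53, 5.9, -2.87, 0.12, 0],
  [0, 0, 0.53, 6.3, -4.0, 0.2, 0],
  [0, 0, 0.53, 6.7, -5.1, 0.3, 0],
  [0, 0, 0.53, 7.1, -6.2, 0.45, 0],
  [0, 0, 0.53, 7.5, -7.3, 0.6, 0],
  [0, 0, 0.53, 7.9, -8.4, 0.75, 0],
  [0, 0, 0.53, 8.3, -9.5, 0.9, 0],
  [0, 0, 0.53, 8.7, -10.6, 1.1, 0],
  [0, 0, 0.53, 8.93, -11.19, 1.4, 0],
  [0, 0, 0.53, 8.93, -11.19, 2.0, 0],
  [0, 0, 0.53, 8.93, -11.19, 2.6, 0],
  [0, 0, 0.53, 8.93, -11.19, 2.8, 0],
  [0, 0, 0.53, 8.93, -11.19, 2.8, 0],
  [0, 0, 0.53, 8.93, -11.19, 2.8, 0],
])

```text
time: 2.35
position: [0.4501, 0.0387, 0.0673]
ee_rot: [[0.985, 0.175, 0.001], [0.175, -0.985, -0.0], [0.001, 0.0, -1.0]]
wrist_force: [-0.1, -0.5, 0.9]
grip_width: 0.0851
grip_force: 0.0
```

```bash
python3 -c "
from h import *
im,d=shot('side'); cv2.imwrite('pics/s1.png',cv2.resize(im[200:300,270:430,::-1],None,fx=5,fy=5))
go((449.7,39.1,40,-79.9),(449.7,39.1,3,-79.9))"
```

```text
at [450.1  38.7  67.3] yawy -79.91 F [-0.5  0.1 -0.2] 2.4
[0.0, -0.01, -0.0] [-0.007, -0.01, 0.547]
[0.0, -0.01, -0.0] [-0.008, -0.01, 1.287]
```

Request:
play_rows([
  [0, 0, 0, 0, 0, 0.5, 0],
  [0, 0, 0, 0, 0, 1.0, 0],
  [0, 0, 0, 0, 0, 1.27, 0],
  [0, 0, 0, 0, 0, 1.27, 0],
  [0, 0, 0, 0, 0, 1.27, 0.4],
  [0, 0, 0, 0, 0, 1.27, 1],
  [0, 0, 0, 0, 0, 1.27, 1],
  [0, 0, 0, 0, 0, 1.27, 1],
  [0, 0, 0, 0, 0, 1.27, 1],
  [0, 0, 0, 0, 0, 1.27, 1],
], newtons=30)

```text
time: 3.65
position: [0.4496, 0.0388, 0.003]
ee_rot: [[0.984, 0.175, -0.0], [0.175, -0.984, -0.0], [-0.0, 0.0, -1.0]]
wrist_force: [-0.5, -0.1, -0.8]
grip_width: 0.0002
grip_force: 0.0
```

```bash
python3 -c "
from h import *
go((449.7,39.1,100,-79.9),(487.2,-250.5,100,-95.6),(487.2,-250.5,25,-95.6))"
```

```text
at [449.6  38.8   3. ] yawy -79.9 F [-0.5 -0.1 -0.8] 3.65
[0.0, 0.0, 0.0] [0.003, -0.005, -1.941]
[0.0, 0.0, 2.62] [-0.275, 5.828, -1.94]
[0.0, 0.0, 2.62] [-0.274, 5.828, -0.44]
```

```bash
python3 -c "
from h import *
im,d=shot('side'); im2,d=shot('top'); a=cv2.resize(im[200:300,270:430],None,fx=3.75,fy=3.75);b=cv2.resize(im2[200:300,260:420],None,fx=3.75,fy=3.75);b=b[:225];cv2.imwrite('pics/s2.png',np.vstack([a,b])[...,::-1])"
```

```text
(no output)
```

View pics/s2.png

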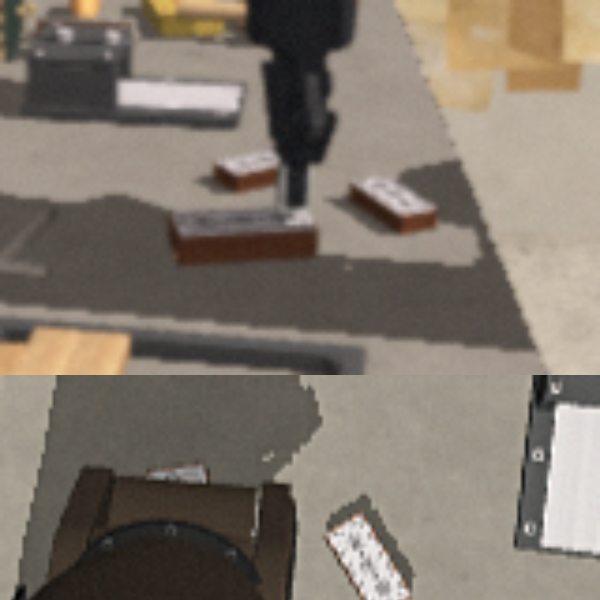

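The side view shows the closed finger tips at about (297,205) in the crop, at or behind the block's top edge. I'll check from depth whether the block has moved.

```bash
python3 -c "
from h import *
im,P=cloud('side'); hsv=cv2.cvtColor(im,cv2.COLOR_RGB2HSV)
z=P[...,2];m=np.zeros(z.shape,bool);m[235:275,310:400]=1;m&=(z>.006)&(z<.028)
n,l,s,_=cv2.connectedComponentsWithStats(m.astype(np.uint8))
for i in range(1,n):
    if s[i,4]>40:
        q=P[l==i];t=q[q[:,2]>.018] if (q[:,2]>.018).sum()>20 else q;print(s[i],cv2.boxPoints(cv2.minAreaRect((t[:,:2]*1e3).astype(np.float32))).round().tolist(),q.min(0).round(3),q.max(0).round(3))
for v in range(238,262,2): print(v,P[v,349].round(3),P[v,352].round(3),im[v,349])
"
```

```text
[327 240  17  10 120] [[440.0, -80.0], [458.0, -113.0], [508.0, -86.0], [490.0, -53.0]] [ 0.455 -0.111  0.007] [ 0.503 -0.055  0.019]
[363 247  23  15 195] [[340.0, 9.0], [375.0, -61.0], [405.0, -46.0], [370.0, 23.0]] [ 0.343 -0.059  0.006] [0.401 0.022 0.019]
[314 255  41  15 467] [[432.0, 64.0], [441.0, 16.0], [540.0, 34.0], [531.0, 82.0]] [0.433 0.022 0.006] [0.539 0.081 0.026]
238 [0.452 0.091 0.099] [0.443 0.082 0.096] [25 23 27]
240 [0.45  0.079 0.089] [0.442 0.064 0.083] [25 26 29]
242 [0.449 0.069 0.08 ] [0.442 0.069 0.08 ] [28 27 31]
244 [0.448 0.058 0.07 ] [0.439 0.04  0.063] [24 25 25]
246 [0.447 0.046 0.06 ] [0.439 0.044 0.059] [36 37 36]
248 [0.447 0.049 0.055] [0.439 0.04  0.052] [35 36 38]
250 [0.447 0.051 0.05 ] [0.439 0.043 0.047] [31 34 37]
252 [0.447 0.051 0.045] [ 0.43  -0.055  0.001] [30 31 31]
254 [0.447 0.05  0.038] [ 0.431 -0.042  0.001] [45 43 44]
256 [0.446 0.044 0.03 ] [ 0.432 -0.029 -0.   ] [169 164 160]
258 [0.446 0.044 0.024] [0.437 0.04  0.023] [193 183 183]
260 [0.447 0.058 0.025] [0.438 0.053 0.023] [121 111 111]
```

Request:
play_rows([
  [0, 0, 0, 0, 0, -0.5, 1],
  [0, 0, 0, 0, 0, -1.0, 1],
  [0, 0, 0, 0, 0, -1.0, 1],
])

```text
time: 4.12
position: [0.4503, 0.0388, 0.0541]
ee_rot: [[0.984, 0.175, 0.003], [0.175, -0.984, -0.0], [0.003, 0.001, -1.0]]
wrist_force: [0.1, -0.3, -0.8]
grip_width: -0.0003
grip_force: 0.0
```

```bash
python3 -c "
from h import *
im,d=shot('side');im,P=cloud('side');go()
cv2.imwrite('pics/s3.png',cv2.resize(im[190:290,290:390,::-1],None,fx=5.5,fy=5.5,interpolation=cv2.INTER_NEAREST))
for v in range(216,262,2): print(v,[(P[v,u]*1e3).round(0).tolist() for u in (347,350)],im[v,349])
"
```

```text
at [449.9  38.8  53.2] yawy -79.9 F [-0.8 -0.7  0.5] 4.175
216 [[457.0, 55.0, 145.0], [452.0, 93.0, 158.0]] [18 16 20]
218 [[457.0, 73.0, 146.0], [451.0, 92.0, 152.0]] [20 23 24]
220 [[457.0, 73.0, 140.0], [451.0, 88.0, 146.0]] [22 19 20]
222 [[457.0, 73.0, 135.0], [449.0, 69.0, 134.0]] [23 25 26]
224 [[457.0, 79.0, 132.0], [449.0, 71.0, 129.0]] [18 17 19]
226 [[455.0, 53.0, 118.0], [448.0, 55.0, 118.0]] [22 21 22]
228 [[455.0, 52.0, 112.0], [447.0, 48.0, 110.0]] [26 27 29]
230 [[455.0, 54.0, 107.0], [447.0, 50.0, 106.0]] [25 26 28]
232 [[455.0, 54.0, 102.0], [447.0, 52.0, 101.0]] [34 33 36]
234 [[454.0, 53.0, 96.0], [447.0, 51.0, 95.0]] [41 40 42]
236 [[454.0, 52.0, 90.0], [446.0, 49.0, 89.0]] [42 44 43]
238 [[454.0, 49.0, 83.0], [446.0, 49.0, 83.0]] [146 140 135]
240 [[443.0, -111.0, 17.0], [430.0, -161.0, -2.0]] [180 170 166]
242 [[444.0, -90.0, 18.0], [434.0, -95.0, 17.0]] [193 178 176]
244 [[444.0, -88.0, 13.0], [435.0, -89.0, 13.0]] [98 57 41]
246 [[444.0, -84.0, 8.0], [434.0, -93.0, 5.0]] [92 54 37]
248 [[443.0, -88.0, 0.0], [434.0, -88.0, 0.0]] [145 130 120]
250 [[444.0, -75.0, -1.0], [435.0, -75.0, -1.0]] [158 146 134]
252 [[445.0, -54.0, 2.0], [436.0, -60.0, -1.0]] [163 151 140]
254 [[445.0, -43.0, -0.0], [437.0, -40.0, 1.0]] [179 167 162]
256 [[450.0, 28.0, 23.0], [442.0, 31.0, 25.0]] [194 183 183]
258 [[451.0, 41.0, 23.0], [443.0, 46.0, 25.0]] [188 177 177]
260 [[452.0, 57.0, 24.0], [444.0, 57.0, 24.0]] [96 87 87]
```

View pics/s3.png

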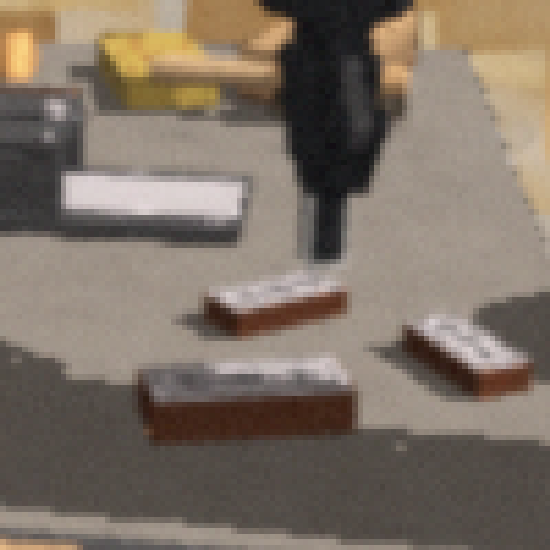

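The closed tips end at about z = 79–80 mm while the reported TCP is at 53, so the real finger ends sit about 26 mm above the reported TCP. The fingers closed above the block without touching it. I'll open, go lower and watch the force.

Request:
play_rows([
  [0, 0, 0, -0.08, 0, 0, 0],
  [0, 0, 0, -0.08, 0, 0, 0],
  [0, 0, 0, -0.08, 0, 0, 0],
  [0, 0, 0, -0.08, 0, 0, 0],
  [0, 0, 0, -0.08, 0, 0.5, 0],
  [0, 0, 0, -0.08, 0, 1.0, 0],
  [0, 0, 0, -0.08, 0, 1.3, 0],
  [0, 0, 0, -0.08, 0, 1.4, 0],
  [0, 0, 0, -0.08, 0, 1.42, 0],
  [0, 0, 0, -0.08, 0, 1.42, 0],
])

```text
time: 5.42
position: [0.4459, 0.0381, -0.0176]
ee_rot: [[0.984, 0.175, 0.001], [0.175, -0.984, -0.0], [0.001, 0.0, -1.0]]
wrist_force: [-0.1, -0.1, -0.4]
grip_width: 0.0851
grip_force: 0.0
```

```bash
python3 -c "
from h import *
im,d=shot('side');im,P=cloud('side');go()
# lowest finger points (dark) near fingers
for y0,y1 in ((-.03,.03),(.06,.12)):
    m=(abs(P[...,0]-.446)<.03)&(P[...,1]>y0)&(P[...,1]<y1)&(P[...,2]>.005)&(im.max(-1)<60); q=P[m]*1e3; print(len(q), q[np.argsort(q[:,2])[:8]].round().tolist())
"
```

```text
at [446.   38.1 -17.5] yawy -79.9 F [-0.9 -0.3 -0.1] 5.475
113 [[457.0, -3.0, 25.0], [454.0, -10.0, 25.0], [451.0, -6.0, 27.0], [446.0, -4.0, 28.0], [457.0, -2.0, 29.0], [460.0, -0.0, 29.0], [449.0, -8.0, 29.0], [449.0, -0.0, 29.0]]
2369 [[436.0, 92.0, 31.0], [441.0, 94.0, 32.0], [433.0, 93.0, 32.0], [439.0, 94.0, 32.0], [438.0, 90.0, 33.0], [436.0, 90.0, 33.0], [431.0, 92.0, 34.0], [441.0, 92.0, 34.0]]
```

Request:
play_rows([
  [0, 0, 0, 0, 0, 0.05, 0.3],
  [0, 0, 0, 0, 0, 0.1, 0.3],
  [0, 0, 0, 0, 0, 0.13, 0.3],
  [0, 0, 0, 0, 0, 0.16, 0.3],
  [0, 0, 0, 0, 0, 0.16, 0.3],
])

```text
time: 6.1
position: [0.4456, 0.0381, -0.0262]
ee_rot: [[0.985, 0.175, -0.0], [0.175, -0.985, -0.0], [-0.0, 0.0, -1.0]]
wrist_force: [0.2, 0.2, -0.1]
grip_width: 0.0595
grip_force: 0.0
```

Request:
play_rows([
  [0, 0, 0, 0, 0, 0, 1],
  [0, 0, 0, 0, 0, 0, 1],
  [0, 0, 0, 0, 0, 0, 1],
  [0, 0, 0, 0, 0, 0, 1],
], newtons=30)

```text
time: 6.6
position: [0.4457, 0.0381, -0.0259]
ee_rot: [[0.984, 0.175, 0.0], [0.175, -0.984, -0.0], [0.0, 0.0, -1.0]]
wrist_force: [-0.2, 0.5, 6.6]
grip_width: 0.0443
grip_force: 31.0
```

```bash
python3 -c "
from h import *
go((485,-250.5,40,-95.6),(483.2,-250.1,-10,-95.6))"
```

```text
at [445.7  38.1 -25.9] yawy -79.9 F [-0.2  0.5  6.6] 6.6
[0.0, -0.0, 2.62] [-0.239, 5.821, -1.317]
[0.0, -0.0, 2.62] [-0.273, 5.806, -0.317]
```

Request:
play_rows([
  [0, 0, 0, 0, 0, -0.3, 1],
  [0, 0, 0, 0, 0, -0.9, 1],
  [0, 0, 0.2, 0, 0.3, -1.32, 1],
  [0, 0, 0.5, 0, 1.0, -1.32, 1],
  [0, 0, 0.9, -0.05, 1.8, -1.32, 1],
  [0, 0, 1.3, -0.1, 2.6, -1.32, 1],
  [0, 0, 1.7, -0.15, 3.4, -1.32, 1],
  [0, 0, 2.1, -0.2, 4.2, -1.32, 1],
  [0, 0, 2.4, -0.25, 5.0, -1.32, 1],
  [0, 0, 2.62, -0.273, 5.6, -1.32, 1],
  [0, 0, 2.62, -0.273, 5.806, -1.32, 1],
  [0, 0, 2.62, -0.273, 5.806, -1.0, 1],
  [0, 0, 2.62, -0.273, 5.806, -0.7, 1],
  [0, 0, 2.62, -0.273, 5.806, -0.6, 1],
  [0, 0, 2.62, -0.273, 5.806, -0.6, 1],
])

```text
time: 8.48
position: [0.483, -0.2494, 0.0034]
ee_rot: [[0.995, -0.097, -0.001], [-0.097, -0.995, 0.001], [-0.001, -0.001, -1.0]]
wrist_force: [0.1, -0.0, -1.9]
grip_width: 0.0442
grip_force: 31.1
```

```bash
python3 -c "
from h import *
im,d=shot('side');im2,d2=shot('top');go((483.2,-250.1,-10,-95.6),(483.2,-250.1,-14,-95.6))
a=cv2.resize(im[190:265,255:355],(800,600));cv2.imwrite('pics/s4.png',a[...,::-1])
im,P=cloud('side')
# block side points reddish
h=cv2.cvtColor(im,cv2.COLOR_RGB2HSV);m=np.zeros(h.shape[:2],bool);m[190:265,255:355]=1;m&=(h[...,0]<12)&(h[...,1]>110)&(P[...,2]>.004)&(P[...,1]<-.2)&(P[...,1]>-.3);q=P[m]*1e3;print(len(q),np.percentile(q,[2,50,98],axis=0).round(1))
"
```

```text
at [ 483.3 -249.9    4.1] yawy -95.6 F [ 0.2  0.7 -1. ] 8.575
[0.0, -0.0, 0.0] [-0.001, 0.005, 0.282]
[0.0, -0.0, 0.0] [-0.001, 0.005, 0.362]
117 [[ 501.7 -238.2   33.9]
 [ 537.1 -231.1   42.3]
 [ 572.6 -225.5   51.6]]
```

View pics/s4.png

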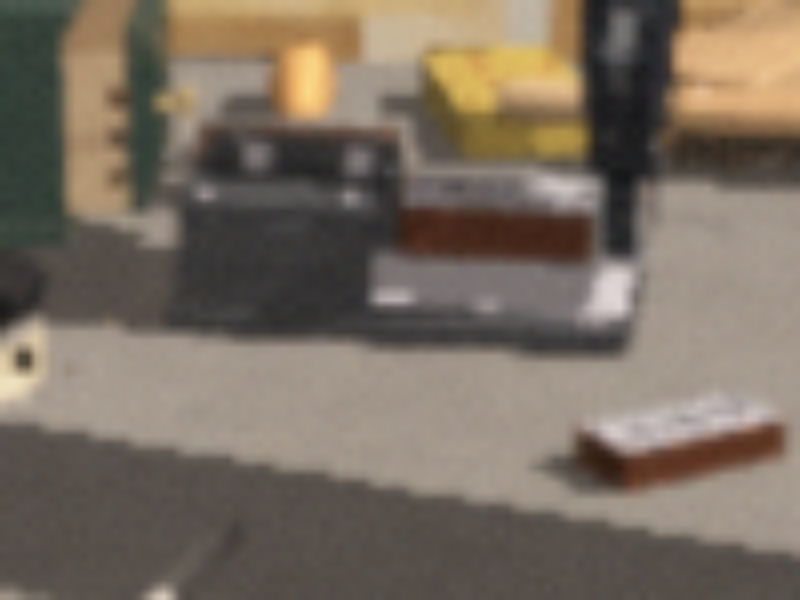

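The view shows the block held level over the bed, with its leading end just short of the bridge. I'll lower it slightly further back, then regrip a little higher.

Request:
play_rows([
  [0, 0, 0, -0.1, 0, 0.1, 1],
  [0, 0, 0, -0.1, 0, 0.2, 1],
  [0, 0, 0, -0.1, 0, 0.3, 1],
  [0, 0, 0, -0.1, 0, 0.34, 1],
  [0, 0, 0, -0.1, 0, 0.355, 1],
  [0, 0, 0, -0.1, 0, 0.355, 1],
])

```text
time: 9.32
position: [0.4783, -0.2496, -0.0137]
ee_rot: [[0.995, -0.098, 0.0], [-0.098, -0.995, -0.0], [0.0, 0.0, -1.0]]
wrist_force: [-0.8, -0.4, -1.0]
grip_width: 0.0443
grip_force: 31.1
```

Request:
play_rows([
  [0, 0, 0, 0, 0, 0.01, 1],
  [0, 0, 0, 0, 0, 0.02, 1],
  [0, 0, 0, 0, 0, 0.02, 1],
])

```text
time: 9.7
position: [0.4784, -0.2498, -0.0139]
ee_rot: [[0.995, -0.098, 0.001], [-0.098, -0.995, -0.001], [0.001, 0.001, -1.0]]
wrist_force: [-2.6, 1.0, 10.3]
grip_width: 0.0445
grip_force: 32.4
```

Request:
play_rows([
  [0, 0, 0, 0, 0, -0.02, 0.35],
  [0, 0, 0, 0, 0, -0.06, 0.35],
  [0, 0, 0, 0, 0, -0.08, 0.35],
  [0, 0, 0, 0, 0, -0.08, 1],
  [0, 0, 0, 0, 0, -0.08, 1],
  [0, 0, 0, 0, 0, -0.08, 1],
  [0, 0, 0, 0, 0, -0.08, 1],
], newtons=30)

```text
time: 10.58
position: [0.4783, -0.2496, -0.0105]
ee_rot: [[0.995, -0.098, 0.0], [-0.098, -0.995, -0.0], [0.0, 0.0, -1.0]]
wrist_force: [-0.1, 0.3, 5.8]
grip_width: 0.0442
grip_force: 30.5
```

Request:
play_rows([
  [0, 0, 0, 0, 0, -0.008, 1],
  [0, 0, 0, 0.04, 0, -0.008, 1],
  [0, 0, 0, 0.1, 0, -0.008, 1],
  [0, 0, 0, 0.16, 0, -0.008, 1],
  [0, 0, 0, 0.22, 0, -0.008, 1],
  [0, 0, 0, 0.28, 0, -0.008, 1],
  [0, 0, 0, 0.3, 0, -0.008, 1],
  [0, 0, 0, 0.3, 0, -0.008, 1],
])

```text
time: 11.58
position: [0.4932, -0.2511, -0.0104]
ee_rot: [[0.995, -0.098, 0.0], [-0.098, -0.995, -0.0], [0.0, 0.0, -1.0]]
wrist_force: [-0.5, -0.0, -0.8]
grip_width: 0.0447
grip_force: 30.6
```

Request:
play_rows([
  [0, 0, 0, 0.04, 0, 0.005, 1],
  [0, 0, 0, 0.1, 0, 0.005, 1],
  [0, 0, 0, 0.16, 0, 0.005, 1],
  [0, 0, 0, 0.22, 0, 0.005, 1],
  [0, 0, 0, 0.25, 0, 0.005, 1],
  [0, 0, 0, 0.25, 0, 0.005, 1],
])

```text
time: 12.32
position: [0.5059, -0.2524, -0.0105]
ee_rot: [[0.995, -0.098, 0.001], [-0.098, -0.995, -0.0], [0.001, 0.0, -1.0]]
wrist_force: [0.7, 0.6, 4.4]
grip_width: 0.0446
grip_force: 31.2
```

```bash
python3 -c "
from h import *
W=onplane('top',[(290+670/5,170+170/5),(290+677/5,170+95/5),(290+602/5,170+62/5),(290+592/5,170+165/5),(290+741/5,170+186/5),(290+755/5,170+80/5)],.062)*1e3
a=np.radians(-5.6);d=W[:,:2]-[576.7,-259.3];print((d@np.array([[np.cos(a),-np.sin(a)],[np.sin(a),np.cos(a)]])).round(1))
im=cv2.imread('pics/top0.png')
b=rectify(im,(.5767,-.2593),-5.6,.058,(-.01,.09),(-.06,.06),6000);cv2.imwrite('pics/bridge.png',b)"
```

```text
[[ 16.1  -2.6]
 [ 57.5  -2.1]
 [ 70.6  40. ]
 [ 13.7  39.4]
 [ 12.2 -41.5]
 [ 70.9 -43.2]]
```

View pics/bridge.png

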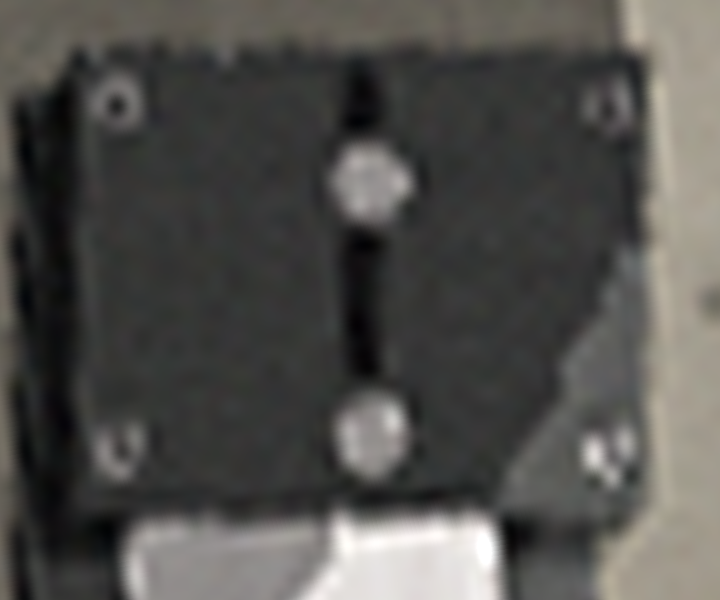

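The bridge's screws (365,435) and (370,180) don't show where the no-go bar is. It has to be felt, so I'll use a light position-limited grip that slips before any forcing.

Request:
play_rows([
  [0, 0, 0, 0, 0, -0.003, 0.485],
  [0, 0, 0, 0, 0, -0.003, 0.485],
  [0, 0, 0, 0, 0, -0.003, 0.485],
], newtons=20)

```text
time: 12.7
position: [0.5056, -0.2524, -0.0105]
ee_rot: [[0.995, -0.098, 0.0], [-0.098, -0.995, -0.0], [0.0, 0.0, -1.0]]
wrist_force: [1.3, -0.2, 3.3]
grip_width: 0.0443
grip_force: 30.9
```

Request:
play_rows([
  [0, 0, 0, 0, 0, 0, 0.476],
  [0, 0, 0, 0, 0, 0, 0.476],
  [0, 0, 0, 0, 0, 0, 0.476],
], newtons=20)

```text
time: 13.08
position: [0.5054, -0.2523, -0.0106]
ee_rot: [[0.995, -0.098, -0.0], [-0.098, -0.995, 0.0], [-0.0, -0.0, -1.0]]
wrist_force: [0.3, 0.3, 0.8]
grip_width: 0.0443
grip_force: 12.7
```

Request:
play_rows([
  [0, 0, 0, 0, 0, 0, 0.473],
  [0, 0, 0, 0, 0, 0, 0.473],
  [0, 0, 0, 0.02, 0, 0, 0.473],
  [0, 0, 0, 0.04, 0, 0, 0.473],
  [0, 0, 0, 0.04, 0, 0, 0.473],
])

```text
time: 13.7
position: [0.5076, -0.2525, -0.0105]
ee_rot: [[0.995, -0.098, 0.0], [-0.098, -0.995, -0.0], [0.0, 0.0, -1.0]]
wrist_force: [0.7, 0.3, -0.0]
grip_width: 0.045
grip_force: 4.8
```

Request:
play_rows([
  [0, 0, 0, 0.025, 0, 0, 0.473],
  [0, 0, 0, 0.05, 0, 0, 0.473],
  [0, 0, 0, 0.075, 0, 0, 0.473],
  [0, 0, 0, 0.1, 0, 0, 0.473],
])

```text
time: 14.2
position: [0.5126, -0.253, -0.0105]
ee_rot: [[0.995, -0.098, -0.0], [-0.098, -0.995, -0.0], [-0.0, 0.0, -1.0]]
wrist_force: [-0.0, -1.5, 0.5]
grip_width: 0.0449
grip_force: 4.8
```

Request:
play_rows([
  [0, 0, 0, 0.02, 0, 0, 0.473],
  [0, 0, 0, 0.04, 0, 0, 0.473],
  [0, 0, 0, 0.06, 0, 0, 0.473],
  [0, 0, 0, 0.08, 0, 0, 0.473],
])

```text
time: 14.7
position: [0.5166, -0.2534, -0.0104]
ee_rot: [[0.995, -0.098, 0.0], [-0.098, -0.995, -0.0], [0.0, 0.0, -1.0]]
wrist_force: [-0.3, 0.4, -0.6]
grip_width: 0.0449
grip_force: 4.8
```

Request:
play_rows([
  [0, 0, 0, 0.02, 0, 0, 0.473],
  [0, 0, 0, 0.04, 0, 0, 0.473],
  [0, 0, 0, 0.06, 0, 0, 0.473],
  [0, 0, 0, 0.08, 0, 0, 0.473],
])

```text
time: 15.2
position: [0.5206, -0.2538, -0.0104]
ee_rot: [[0.995, -0.098, 0.0], [-0.098, -0.995, -0.0], [0.0, 0.0, -1.0]]
wrist_force: [0.3, 0.2, -1.0]
grip_width: 0.0446
grip_force: 4.8
```

Request:
play_rows([
  [0, 0, 0, 0.02, 0, 0, 0.473],
  [0, 0, 0, 0.04, 0, 0, 0.473],
  [0, 0, 0, 0.06, 0, 0, 0.473],
  [0, 0, 0, 0.08, 0, 0, 0.473],
])

```text
time: 15.7
position: [0.5245, -0.2542, -0.0104]
ee_rot: [[0.995, -0.098, 0.0], [-0.098, -0.995, -0.0], [0.0, 0.0, -1.0]]
wrist_force: [0.1, -0.4, -1.2]
grip_width: 0.0448
grip_force: 4.8
```

Request:
play_rows([
  [0, 0, 0, 0.02, 0, 0.004, 0.473],
  [0, 0, 0, 0.04, 0, 0.004, 0.473],
  [0, 0, 0, 0.06, 0, 0.004, 0.473],
  [0, 0, 0, 0.08, 0, 0.004, 0.473],
])

```text
time: 16.2
position: [0.5285, -0.2546, -0.0106]
ee_rot: [[0.995, -0.098, 0.0], [-0.098, -0.995, -0.0], [0.0, 0.0, -1.0]]
wrist_force: [-0.6, -0.5, 0.8]
grip_width: 0.0448
grip_force: 4.9
```

Request:
play_rows([
  [0, 0, 0, 0.02, 0, 0, 0.473],
  [0, 0, 0, 0.04, 0, 0, 0.473],
  [0, 0, 0, 0.06, 0, 0, 0.473],
  [0, 0, 0, 0.08, 0, 0, 0.473],
])

```text
time: 16.7
position: [0.5325, -0.255, -0.0106]
ee_rot: [[0.995, -0.098, 0.0], [-0.098, -0.995, -0.0], [0.0, 0.0, -1.0]]
wrist_force: [-0.2, 0.5, 1.7]
grip_width: 0.0448
grip_force: 4.9
```

Request:
play_rows([
  [0, 0, 0, 0.02, 0, 0, 0.473],
  [0, 0, 0, 0.04, 0, 0, 0.473],
  [0, 0, 0, 0.06, 0, 0, 0.473],
  [0, 0, 0, 0.08, 0, 0, 0.473],
])

```text
time: 17.2
position: [0.5365, -0.2554, -0.0106]
ee_rot: [[0.995, -0.098, 0.0], [-0.098, -0.995, -0.0], [0.0, 0.0, -1.0]]
wrist_force: [-0.8, -0.8, 1.4]
grip_width: 0.0446
grip_force: 5.0
```

```bash
python3 -c "
from h import *
im,d=shot('side');im,P=cloud('side');go()
h=cv2.cvtColor(im,cv2.COLOR_RGB2HSV);m=np.zeros(h.shape[:2],bool);m[190:265,255:355]=1;m&=(h[...,0]<12)&(h[...,1]>110)&(P[...,2]>.004)&(P[...,1]<-.2)&(P[...,1]>-.3);q=P[m]*1e3;print(len(q),np.percentile(q,[0,2,50,98],axis=0).round(1))
"
```

```text
at [ 536.6 -255.4  -10.6] yawy -95.62 F [ 0.  -0.1  1.7] 17.25
49 [[ 553.  -243.8   17.7]
 [ 553.  -242.6   18. ]
 [ 569.2 -234.4   25.9]
 [ 582.3 -230.2   33.8]]
```

Request:
play_rows([
  [0, 0, 0, 0.02, 0, 0, 0.473],
  [0, 0, 0, 0.04, 0, 0, 0.473],
  [0, 0, 0, 0.06, 0, 0, 0.473],
])

```text
time: 17.62
position: [0.5388, -0.2553, -0.0108]
ee_rot: [[0.995, -0.098, -0.002], [-0.098, -0.995, 0.001], [-0.002, -0.001, -1.0]]
wrist_force: [-5.6, 1.2, 2.7]
grip_width: 0.0451
grip_force: 3.7
```

Contact with the no-go bar at about 5.7 N. I'll hold it there.

Request:
play_rows([
  [0, 0, 0, 0, 0, 0, 0.475],
  [0, 0, 0, 0, 0, 0, 0.475],
  [0, 0, 0, 0, 0, 0, 0.475],
  [0, 0, 0, 0, 0, 0, 0.475],
  [0, 0, 0, 0, 0, 0, 0.475],
])

```text
time: 18.25
position: [0.5388, -0.2553, -0.0108]
ee_rot: [[0.995, -0.098, -0.001], [-0.098, -0.995, 0.001], [-0.001, -0.001, -1.0]]
wrist_force: [-5.0, 2.7, 3.3]
grip_width: 0.0453
grip_force: 5.9
```

Request:
play_rows([
  [0, 0, 0, 0.002, 0, 0, 0.475],
  [0, 0, 0, 0.002, 0, 0, 0.475],
  [0, 0, 0, 0.002, 0, 0, 0.475],
  [0, 0, 0, 0.002, 0, 0, 0.475],
  [0, 0, 0, 0.002, 0, 0, 0.475],
  [0, 0, 0, 0.002, 0, 0, 0.475],
  [0, 0, 0, 0.002, 0, 0, 0.475],
  [0, 0, 0, 0.002, 0, 0, 0.475],
])

```text
time: 19.25
position: [0.5388, -0.2553, -0.0108]
ee_rot: [[0.995, -0.098, -0.001], [-0.098, -0.995, 0.001], [-0.002, -0.001, -1.0]]
wrist_force: [-5.3, 1.7, 3.5]
grip_width: 0.0446
grip_force: 5.9
```

Request:
play_rows([
  [0, 0, 0, -0.01, 0, -0.004, 0.475],
  [0, 0, 0, -0.02, 0, -0.004, 0.48],
  [0, 0, 0, -0.03, 0, -0.004, 0.485],
  [0, 0, 0, -0.03, 0, -0.004, 0.485],
  [0, 0, 0, -0.08, 0, -0.004, 0.485],
  [0, 0, 0, -0.2, 0, -0.004, 0.485],
  [0, 0, 0, -0.35, 0, -0.004, 0.485],
  [0, 0, 0, -0.5, 0, -0.004, 0.485],
  [0, 0, 0, -0.65, 0, -0.004, 0.485],
  [0, 0, 0, -0.8, 0, -0.004, 0.485],
  [0, 0, 0, -0.95, 0, -0.004, 0.485],
  [0, 0, 0, -1.1, 0, -0.004, 0.485],
  [0, 0, 0, -1.25, 0, -0.004, 0.485],
  [0, 0, 0, -1.33, 0, -0.004, 0.485],
  [0, 0, 0, -1.33, 0, -0.004, 0.485],
], newtons=30)

```text
time: 21.12
position: [0.4732, -0.2492, -0.0104]
ee_rot: [[0.995, -0.098, 0.0], [-0.098, -0.995, -0.0], [0.0, 0.0, -1.0]]
wrist_force: [0.6, -0.4, -0.7]
grip_width: 0.0445
grip_force: 25.9
```

```bash
python3 -c "
from h import *
im,d=shot('side');im,P=cloud('side')
h=cv2.cvtColor(im,cv2.COLOR_RGB2HSV);m=np.zeros(h.shape[:2],bool);m[190:265,255:355]=1;m&=(h[...,0]<12)&(h[...,1]>110)&(P[...,2]>.004)&(P[...,1]<-.2)&(P[...,1]>-.3);q=P[m]*1e3;print(len(q),np.percentile(q,[0,2,50,98,100],axis=0).round(1))
c=np.array([585.8,334.8]);a=np.radians(-8.2);f=np.array([np.cos(a),np.sin(a)])
g=c-f*40
go((472,-249,45,-95.6),(*(g-f*66),45,-98.2),(*(g-f*66),-18,-98.2));print(g)"
```

```text
104 [[ 491.4 -241.4   15.4]
 [ 491.6 -238.1   17.5]
 [ 524.  -230.7   26.1]
 [ 559.6 -224.9   33.5]
 [ 559.8 -222.8   34.6]]
at [ 473.4 -249.2  -10.4] yawy -95.62 F [ 0.3 -0.  -1.1] 21.175
[0.0, -0.0, -0.0] [-0.029, -0.002, -1.108]
[0.0, -0.0, 0.43] [-1.026, -11.94, -1.111]
[0.0, -0.0, 0.43] [-1.026, -11.94, 0.149]
[546.20895076 340.50515735]
```

Request:
play_rows([
  [0, 0, 0, 0, 0, -0.3, 1],
  [0, 0, 0, -0.03, 0, -0.8, 1],
  [0, 0, 0, -0.05, -0.4, -1.11, 1],
  [0, 0, 0.05, -0.1, -1.3, -1.11, 1],
  [0, 0, 0.1, -0.2, -2.3, -1.11, 1],
  [0, 0, 0.15, -0.3, -3.3, -1.11, 1],
  [0, 0, 0.2, -0.4, -4.3, -1.11, 1],
  [0, 0, 0.25, -0.5, -5.3, -1.11, 1],
  [0, 0, 0.3, -0.6, -6.3, -1.11, 1],
  [0, 0, 0.35, -0.7, -7.3, -1.11, 1],
  [0, 0, 0.4, -0.8, -8.3, -1.11, 1],
  [0, 0, 0.43, -0.9, -9.3, -1.11, 1],
  [0, 0, 0.43, -1.0, -10.3, -1.11, 1],
  [0, 0, 0.43, -1.066, -11.2, -1.11, 1],
  [0, 0, 0.43, -1.066, -11.8, -1.11, 1],
  [0, 0, 0.43, -1.066, -11.94, -1.0, 1],
  [0, 0, 0.43, -1.066, -11.94, -0.6, 1],
  [0, 0, 0.43, -1.066, -11.94, -0.2, 1],
  [0, 0, 0.43, -1.066, -11.94, 0.1, 1],
  [0, 0, 0.43, -1.066, -11.94, 0.1, 1],
], newtons=30)

```text
time: 23.68
position: [0.4781, 0.3496, -0.0163]
ee_rot: [[0.99, -0.143, -0.002], [-0.143, -0.99, -0.001], [-0.002, 0.001, -1.0]]
wrist_force: [-0.5, 0.6, -0.0]
grip_width: 0.0442
grip_force: 33.3
```

```bash
python3 -c "
from h import *
im,d=shot('side');im2,d2=shot('top');go()
b=rectify(im2,(.5858,.3348),-8.2,.02,(-.14,.07),(-.07,.07),2800)
cv2.imwrite('pics/c1.png',b[...,::-1])"
```

```text
at [478.8 350.1 -15.1] yawy -98.21 F [ 0.3 -0.4 -1.2] 23.775
```

View pics/c1.png

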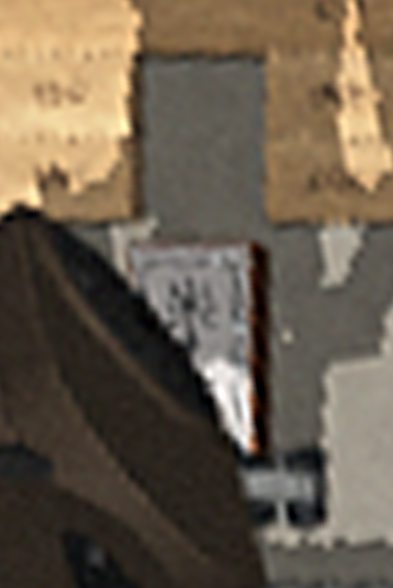

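The view shows the block centred on the slot (block edges 131–253, slot 137–265, within 0.5 mm once parallax is allowed for) and square to it. I'll lower it and slide it in.

Request:
play_rows([
  [0, 0, 0, 0, -0.0, 0.06, 1],
  [0, 0, 0, 0, 0.005, 0.12, 1],
  [0, 0, 0, 0, 0.005, 0.14, 1],
  [0, 0, 0, 0, 0.005, 0.14, 1],
  [0, 0, 0, 0, 0.005, 0.14, 1],
])

```text
time: 24.4
position: [0.4787, 0.35, -0.0225]
ee_rot: [[0.99, -0.143, 0.0], [-0.143, -0.99, -0.0], [0.0, 0.0, -1.0]]
wrist_force: [0.4, 0.1, -1.2]
grip_width: 0.0442
grip_force: 33.3
```

Request:
play_rows([
  [0, 0, 0, 0.04, 0, 0, 1],
  [0, 0, 0, 0.12, 0, 0, 1],
  [0, 0, 0, 0.2, 0, 0, 1],
  [0, 0, 0, 0.26, 0, 0, 1],
  [0, 0, 0, 0.32, 0, 0, 1],
  [0, 0, 0, 0.38, 0, 0, 1],
  [0, 0, 0, 0.44, 0, 0, 1],
  [0, 0, 0, 0.44, 0, 0, 1],
])

```text
time: 25.4
position: [0.5007, 0.3468, -0.0225]
ee_rot: [[0.99, -0.143, 0.0], [-0.143, -0.99, 0.0], [0.0, -0.0, -1.0]]
wrist_force: [-0.3, 0.2, -1.0]
grip_width: 0.0444
grip_force: 33.3
```

Request:
play_rows([
  [0, 0, 0, 0.05, 0, 0, 1],
  [0, 0, 0, 0.12, 0, 0, 1],
  [0, 0, 0, 0.2, 0, 0, 1],
  [0, 0, 0, 0.28, 0, 0, 1],
  [0, 0, 0, 0.36, 0, 0, 1],
  [0, 0, 0, 0.44, 0, 0, 1],
  [0, 0, 0, 0.52, 0, 0, 1],
  [0, 0, 0, 0.6, 0, 0, 1],
  [0, 0, 0, 0.66, 0, 0, 1],
  [0, 0, 0, 0.7, 0, 0, 1],
  [0, 0, 0, 0.7, 0, 0, 1],
])

```text
time: 26.78
position: [0.5352, 0.3418, -0.0225]
ee_rot: [[0.99, -0.143, 0.0], [-0.143, -0.99, -0.0], [0.0, 0.0, -1.0]]
wrist_force: [-0.9, -0.3, -0.9]
grip_width: 0.0445
grip_force: 33.3
```

Request:
play_rows([
  [0, 0, 0, 0, 0, 0.006, 0.476],
  [0, 0, 0, 0, 0, 0.01, 0.476],
  [0, 0, 0, 0.0, 0, 0.01, 0.475],
  [0, 0, 0, 0.04, 0, 0.01, 0.475],
  [0, 0, 0, 0.08, 0, 0.01, 0.475],
  [0, 0, 0, 0.12, 0, 0.01, 0.475],
  [0, 0, 0, 0.16, 0, 0.01, 0.475],
  [0, 0, 0, 0.16, 0, 0.01, 0.475],
])

```text
time: 27.78
position: [0.5431, 0.3409, -0.0228]
ee_rot: [[0.99, -0.143, 0.0], [-0.143, -0.99, 0.0], [0.0, -0.0, -1.0]]
wrist_force: [-1.0, 0.8, 4.7]
grip_width: 0.0449
grip_force: 8.9
```

Request:
play_rows([
  [0, 0, 0, 0.02, 0, -0.003, 0.475],
  [0, 0, 0, 0.04, 0, -0.003, 0.475],
  [0, 0, 0, 0.06, 0, -0.003, 0.475],
  [0, 0, 0, 0.06, 0, -0.003, 0.475],
])

```text
time: 28.28
position: [0.546, 0.3403, -0.0228]
ee_rot: [[0.99, -0.143, 0.0], [-0.143, -0.99, -0.0], [0.0, 0.0, -1.0]]
wrist_force: [-2.5, 1.2, 4.4]
grip_width: 0.0449
grip_force: 8.9
```

Request:
play_rows([
  [0, 0, 0, 0.015, 0, -0.003, 0.475],
  [0, 0, 0, 0.03, 0, -0.003, 0.475],
  [0, 0, 0, 0.04, 0, -0.003, 0.475],
  [0, 0, 0, 0.04, 0, -0.003, 0.475],
])

```text
time: 28.78
position: [0.5468, 0.3401, -0.0228]
ee_rot: [[0.99, -0.142, -0.002], [-0.142, -0.99, -0.001], [-0.002, 0.001, -1.0]]
wrist_force: [-8.6, 2.5, 6.3]
grip_width: 0.0447
grip_force: 9.0
```

Request:
play_rows([
  [0, 0, 0, 0.006, 0, -0.008, 0.475],
  [0, 0, 0, 0.006, 0, -0.008, 0.475],
  [0, 0, 0, 0.006, 0, -0.008, 0.475],
  [0, 0, 0, 0.006, 0, -0.008, 0.475],
])

```text
time: 29.28
position: [0.5468, 0.3401, -0.0228]
ee_rot: [[0.99, -0.142, -0.003], [-0.142, -0.99, -0.001], [-0.003, 0.001, -1.0]]
wrist_force: [-8.7, 3.9, 3.6]
grip_width: 0.0446
grip_force: 8.7
```

Request:
play_rows([
  [0, 0, 0, -0.016, 0, -0.008, 0.47],
  [0, 0, 0, -0.02, 0, -0.008, 0.35],
  [0, 0, 0, -0.02, 0, -0.01, 0.3],
  [0, 0, 0, -0.02, 0, -0.2, 0.3],
  [0, 0, 0, -0.02, 0, -0.8, 0.3],
  [0, 0, 0, -0.02, 0, -1.8, 0.3],
  [0, 0, 0, -0.1, 0.6, -2.8, 0.3],
  [0, 0, 0, -0.3, 1.6, -3, 0.3],
  [0, 0, 0, -0.5, 2.6, -3, 0.3],
  [0, 0, 0, -0.7, 3.6, -3, 0.3],
  [0, 0, 0, -0.9, 4.6, -3, 0.3],
  [0, 0, 0, -1, 5.6, -3, 0.3],
  [0, 0, 0, -1, 6.6, -3, 0.3],
  [0, 0, 0, -1, 6.6, -3, 0.3],
])

```text
time: 31.02
position: [0.4516, 0.018, 0.1285]
ee_rot: [[0.989, -0.147, 0.001], [-0.147, -0.989, -0.0], [0.001, 0.0, -1.0]]
wrist_force: [-0.2, 0.1, 0.1]
grip_width: 0.0597
grip_force: 0.0
```

```bash
python3 -c "
from h import *
for n in ('side','top'): shot(n)
go()
a=np.radians(-8.2);M=np.array([[np.cos(a),-np.sin(a)],[np.sin(a),np.cos(a)]])
for n in ('top','side'):
    im,P=cloud(n);z=P[...,2];L=((P[...,:2]*1e3-[585.8,334.8])@M)
    # block top surface: z 20-28, local window
    m=(z>.0205)&(z<.028)&(abs(L[...,0])<75)&(abs(L[...,1])<40); q=L[m].astype(np.float32)
    k=m.astype(np.uint8); c,l,s,_=cv2.connectedComponentsWithStats(k); i=1+np.argmax(s[1:,4]); q=L[l==i].astype(np.float32); print(n,len(q),cv2.minAreaRect(q),np.median(z[l==i]))
im,P=cloud('top')
b=rectify(im,(.5858,.3348),-8.2,.0233,(-.08,.08),(-.06,.06),1000).astype(int)
print('profile along x (from +80) at y=0 :',[tuple(v) for v in b[20:45:1,60]])
print('across at x=+20:',[tuple(v) for v in b[60,30:92]])
# unmoved things: compare heights
for n,(x,y) in dict(quoin=(500.5,458.2),).items():
    z=P[...,2];m=(abs(P[...,0]*1e3-x)<40)&(abs(P[...,1]*1e3-y)<32)&(z>.012);q=P[m][:,:2]*1e3;c,l,s,_=cv2.connectedComponentsWithStats(m.astype(np.uint8));print([cv2.minAreaRect((P[l==i][:,:2]*1e3).astype(np.float32))[:2] for i in range(1,c) if s[i,4]>60])
"
```

```text
at [452.   20.2 128.3] yawy -98.29 F [-0.3 -0.2  0.4] 31.125
top 443 ((0.6531028747558594, -1.9888343811035156), (99.1917724609375, 48.23250198364258), 0.32079797983169556) 0.023487353870916827
side 571 ((0.6396598815917969, 1.3379325866699219), (100.24171447753906, 49.67530822753906), 1.9944636821746826) 0.023366889086281817
profile along x (from +80) at y=0 : [(np.int64(231), np.int64(188), np.int64(132)), (np.int64(231), np.int64(188), np.int64(132)), (np.int64(222), np.int64(180), np.int64(126)), (np.int64(207), np.int64(169), np.int64(118)), (np.int64(180), np.int64(146), np.int64(102)), (np.int64(145), np.int64(114), np.int64(77)), (np.int64(119), np.int64(87), np.int64(53)), (np.int64(111), np.int64(78), np.int64(47)), (np.int64(120), np.int64(89), np.int64(63)), (np.int64(138), np.int64(110), np.int64(90)), (np.int64(162), np.int64(140), np.int64(128)), (np.int64(191), np.int64(177), np.int64(171)), (np.int64(213), np.int64(206), np.int64(203)), (np.int64(226), np.int64(223), np.int64(222)), (np.int64(223), np.int64(222), np.int64(221)), (np.int64(208), np.int64(206), np.int6
[... 2730 characters left out ...]
75), np.int64(177)), (np.int64(208), np.int64(213), np.int64(214)), (np.int64(208), np.int64(205), np.int64(202)), (np.int64(175), np.int64(157), np.int64(148)), (np.int64(130), np.int64(97), np.int64(83)), (np.int64(93), np.int64(53), np.int64(33)), (np.int64(76), np.int64(42), np.int64(22)), (np.int64(84), np.int64(58), np.int64(35)), (np.int64(120), np.int64(95), np.int64(63)), (np.int64(167), np.int64(138), np.int64(96)), (np.int64(212), np.int64(178), np.int64(128)), (np.int64(235), np.int64(199), np.int64(146)), (np.int64(236), np.int64(202), np.int64(150)), (np.int64(232), np.int64(199), np.int64(148))]
[((500.6993713378906, 457.6025695800781), (17.5717716217041, 53.261192321777344))]
```

```bash
python3 -c "
from station import robot
print(robot.job_done())"
```

```text
the job is handed in; nothing more can be done
None
```

The block went under the go bar and stopped on the no-go bar. It was held there at about 5–6 N for roughly 1.5 s, then set in the chase plate up against the head stick at about 9 N; a final depth check put it within 1 mm of my estimated home, and the job was handed in at about 31 s.

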